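Ratchet down the filter cartridge clamp with its indexing lever

ROBOT

A 6-joint arm with a two-finger parallel gripper is mounted at the origin on the work surface. World frame = base frame: x ahead of the robot, y to its left, z up, the work surface at z = 0. Lengths are in mm, angles in rad, forces in N, time in s.
With the tool pointing down it reaches from about 350 to 875 mm from the base axis. Payload 4.2 kg.
Tool frame: the origin (TCP) lies between the finger pads; the fingertips stand 14 mm ahead of it and the grasp point (between the pads) lies 5 mm behind it; z points along the fingers, y is the line along which they close (so a half turn about z gives the same grasp; the last joint's range is limited). The gripper opens to 85 mm and grips with 20 to 120 N. Pads are 22 mm wide; open, the fingers measure 114 mm over their backs; the gripper's body (76 mm by 85 mm) begins 54 mm behind the grasp point. The pads swing forward as they close: fully open they stand 13 mm farther back than shut.
Start: joints at [1.467, 0.385, 0.008, 0, -1.194, -0.259], TCP at [221.775, 584.307, 245.312] pointing down, gripper open.
Joint ranges: [-3.14, 3.14], [-1.21, 2.06], [-1.07, 1.41], [-3.16, 2.05], [-2.99, -0.16], [-3.1, 3.1]. Speed limits (rad/s): [2.79, 2.79, 3.14, 3.14, 3.14, 3.14].

INTERFACE

Orientations are given as a unit quaternion [x, y, z, w].
In Python, from bench import * gives the robot as it stands.
- The arm moves only by the tool carry_out, never from a script. Its argument "motion" is a list of rows, each a list of 7 numbers: the turn, a rotation vector about the tool's x, y, z in rad, then the shift along the tool's x, y, z in mm, then the opening, from -1 (shut) to 1 (fully open), so that 0 is half open. A call has 1 to 5 rows; each row is the pose to reach, as a shift and turn from the pose commanded when the call began, along the tool's axes at that moment; what a row does not reach only later rows make up. A row lasts 1/8 s, in which the tool goes at most 62.5 mm and 10.7 degrees, less where a joint would pass 70% of its speed; a pose out of reach is approached as far as the arm can. A call with a gripper value outside its range is refused whole. The fingers move at their own pace and stop on an object; the grip force is fixed at half the most. Time passes only in rows, so rows that repeat a pose let the fingers close. It gives the time, the measured TCP pose, the force, the opening and the grip force at its end, in the units of the state.
- read_state(): the state, without advancing time (a new reading comes with each control period).
- get_image(name): name is "side" or "top" or "wrist"; returns a dict with "color" (384x512x3 uint8, blue, green, red), "mtx" (3x3 intrinsics, pixels), "position" and "orientation" of the camera in the world. Camera axes: x right, y down, z forward; pixel columns grow to the right and rows downward; lengths in mm; the calibration is good to about 2 mm. A picture is of the moment at which its call begins. There is no depth.
- job_done(): hands the job in; it is judged then, once.
The state is a dict: "clock": time; "joints": joint angles; "joint_vel": joint speeds; "joint_efforts": joint torques, N m; "position": TCP position; "ee_rot": TCP orientation; "contact_force": force on the tool from outside, world axes, zero at the start; "wrist_torque": the same for the moment, N m; "gripper_width": finger opening in mm; "grasp_force": force on a finger pad.
Only numpy, scipy, OpenCV 4.12 (cv2) and the standard library are available. Lean on these libraries where they do the work, as an engineer would, in place of code of your own. Each camera call takes 0.05 s, during which the arm holds its last target. There are 200 camera calls.

TASK

The steel strap over the blue filter cartridge is slack. Tighten it fully home with the black indexing lever: clockwise (seen from above) tightens, but the two pipe stubs allow only short swings, so at the end of each swing lift the lever out of its teeth by its orange knob, swing it back and let it drop into the teeth again, until it will turn no further. Leave the lever seated down in its teeth, the cartridge in its cradle and the other things undisturbed.

Things in the scene. Friction and masses are not known exactly. Their poses are not given: they have to be found in the camera images.
- station: Fixed grey base plate, 250 x 320 x 12 mm, of the clamp. Origin: on the table under the stud (the lever's axis). Its +x runs from the stud across the cartridge, -x is the lever's middle direction, z up; it reaches from x = -80 to +170 mm. Two copper pipe stubs (24 mm thick, tops 134 mm above the table) at (-39, +-64) mm bound the lever's swing. Two bystanders lie on its corners.
- pivot (a point): Point on the vertical lever axis, 138 mm above the table, at the top of the lever's hub when it is seated.
- lever_knob (a point): Grip point inside the lever's orange upright knob (a cylinder 24 mm thick), 95 mm from the axis. With the lever seated it is 162.5 mm above the table, the knob's top is 22 mm higher and its foot, on the 18 mm wide black arm, 28 mm lower. It rises up to 16 mm with the lever. The lever points from the axis to the knob.
- lever (a joint): Swing of the lever about the vertical axis, rad: 0 when it points along the station's -x, grows clockwise seen from above (the tightening way; the knob goes towards the station's +y). Stopped at -0.75 and +0.75 by the pipe stubs. Lifted, it swings freely.
- lift (a joint): Height of the lever above its seat, m: 0 seated, 0.016 highest. Weight and spring press it down, 5 N (7 N raised). Under the hub, hidden, 3 dogs drop into 6 equal slots of the screw's crown (1.047 rad apart, 8.5 mm deep, 0.2 rad of play). Above 0.0095 the dogs are clear; at about 0.0085 they ride on the tooth tops until turned over a slot. May start seated or riding.
- strap (a joint): How far the strap is down, m: 0 highest, 0.0126 fully home, pressing the cartridge, where the screw stops hard. 3 mm per rad of clockwise turn. The seated lever turns the screw both ways against a steady friction of about 0.35 N m (4 N at the knob); with the lever lifted out the screw stays put. Starts with 3.0 to 4.0 rad to go.
- strap_end (a point): End of the steel strap (185 x 36 x 12 mm bar), on its top face beyond the guide rod.
- cartridge: Blue filter cartridge, cylinder 60 mm thick and 190 mm long with white bands and end stubs, lying loose along the station's y in the black cradle cheeks. Origin: under its middle, on the base plate.
- orange_cap: Bystander: orange screw cap, 44 mm wide, 18 mm high; origin under its centre.
- steel_ring: Bystander: steel ring, 42 mm wide, 10 mm high; origin under its centre.
- cylinder_jug: Bystander: white measuring cylinder on a green foot, 90 mm wide at the foot, 211 mm high; origin under its centre.
- amber_bottle: Bystander: amber bottle, 60 mm wide, 130 mm high; origin under its centre.
- wash_bottle: Bystander: white bottle with a blue cap, 66 mm wide, 160 mm high; origin under its centre.
- mug: Bystander: white mug, 80 mm wide, 90 mm high; origin under its centre.
- green_lid: Bystander: green lid, 90 mm wide, 18 mm high; origin under its centre.
- spanner: Bystander: flat spanner lying on the table; origin under its middle.
Mind the look-alikes: they are no part of the job. Of the things like the cartridge, leave any that is brown; of the rest the larger one is meant.

How it is judged (in metres and radians):
At the end, for the whole second after the job is handed in: The strap has come down to within 0.5 mm of fully home (joint strap above 12.1 mm), the lever is seated in its teeth (lifted less than 3 mm) and the cartridge lies at rest in its cradle (within 10 mm) (value of joint strap above 0.0121 m and value of joint lift below 0.003 m and x of cartridge in the frame of station between 0.075 and 0.095 m and z of cartridge in the frame of station below 0.02 m and linear speed of cartridge below 0.02 m/s); the robot touches nothing.
It fails at once if a bystander is moved by more than 30 mm (distance of any of orange_cap, steel_ring, cylinder_jug, amber_bottle, wash_bottle, mug, green_lid, spanner from where it was at the start of the episode above 0.03 m).
It also fails if it takes over 72 s, if anything falls off the work surface, if the arm or the gripper's body presses on something with over 40 N, if the wrist force passes 120 N, or if a joint passes its speed limit or range.

## Working session

There is one attempt and no reset: what is moved stays moved. The work goes in short steps, Python scripts to look and compute and a tool call to move; the robot and the scene stay as the last step left them, time stands still between calls to the robot, and variables do not carry over. Pictures are saved under pics/ and viewed, at most 10 in all, crops included, and the job is handed in when it is done.

Besides the shell and the picture viewer there is one more tool, called after "Call:" in YAML: its name, and indented under it one key for each argument. carry_out: Moves the arm, as the interface text tells. Its arguments: {"type":"object","properties":{"motion":{"type":"array"}},"required":["motion"]}

```bash
mkdir -p pics; ls; python3 - <<'E'
from bench import *
import cv2,pickle
s=read_state();print(s)
d={n:get_image(n) for n in("side","top")}
pickle.dump(d,open('im0.pkl','wb'))
for n in d:
    print(n,d[n]['mtx'],d[n]['position'],d[n]['orientation'])
    cv2.imwrite(f'pics/{n}0.png',d[n]['color'])
E
```

```text
pics
{'clock': 0.0, 'joints': array([ 1.46661387e+00,  3.85559228e-01,  6.59414710e-03, -5.03759679e-04,
       -1.19398113e+00, -2.58623279e-01]), 'joint_vel': array([ 0.00122504, -0.00067893,  0.00092974,  0.00040673, -0.00088176,
        0.00055486]), 'joint_efforts': array([-1.38345647e-03, -3.92285514e+01,  1.88399917e+01,  4.18627292e+00,
       -4.62821452e-03, -4.43983623e-06]), 'position': array([221.58039894, 583.80123427, 244.20682698]), 'ee_rot': array([ 9.83574204e-01, -1.80500899e-01, -1.50486065e-04,  1.08979596e-03]), 'contact_force': array([-0.0556707 ,  0.15691572, -0.00483545]), 'wrist_torque': array([-0.02749468,  0.02396345,  0.04943678]), 'grasp_force': 0.0, 'gripper_width': 85.26118961312824}
side [[410.22336892   0.         255.1810153 ]
 [  0.         410.22336892 193.71206382]
 [  0.           0.           1.        ]] [ 101.75217383 -898.51747783  765.47757307] [ 0.85963657 -0.19858225  0.11646198 -0.4560994 ]
top [[446.09089923   0.         256.5925709 ]
 [  0.         446.09089923 193.83202108]
 [  0.           0.           1.        ]] [ 465.54607824  -46.319638   1540.87750013] [-0.69656626  0.7168227  -0.02031645  0.02340723]
```

View pics/top0.png

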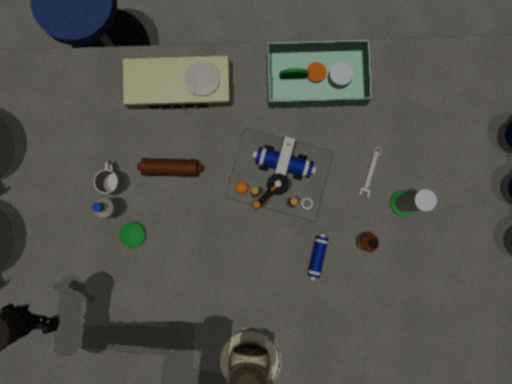

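View pics/side0.png

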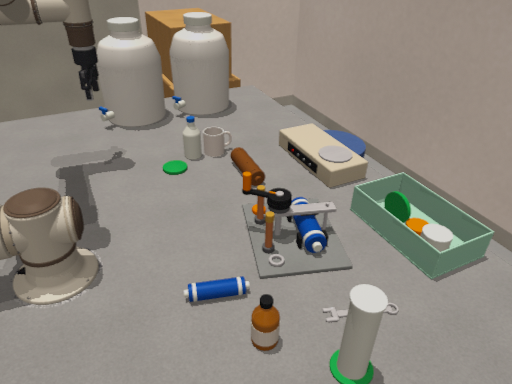

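The top view shows three cartridge-like things: brown at (170,167), small blue at (318,257), and large blue at (285,162) under the strap. The large blue one fits: it isn't brown and it's the larger of the two blues. The hub is at about (278,184), the knob at about (257,204), and the pipe stubs at about (255,191) and (294,202). I'll enlarge that area and measure.

```bash
cat > h.py <<'E'
import numpy as np,cv2,pickle
from scipy.spatial.transform import Rotation as R
def ray(im,u,v):
    d=np.linalg.inv(im['mtx'])@[u,v,1.]; return np.array(im['position']),R.from_quat(im['orientation']).apply(d)
def onz(im,u,v,z):
    p,d=ray(im,u,v); return p+d*(z-p[2])/d[2]
def proj(im,P):
    q=R.from_quat(im['orientation']).inv().apply(np.array(P)-im['position']); q=im['mtx']@q; return q[:2]/q[2]
def cross(a,b):
    p,d=a;q,e=b; M=np.stack([d,-e],1); t=np.linalg.lstsq(M,q-p,rcond=None)[0]
    A=p+t[0]*d;B=q+t[1]*e; return (A+B)/2,np.linalg.norm(A-B)
def blobs(im,lo,hi,box,amin=8):
    x0,y0,x1,y1=box; c=im['color'][y0:y1,x0:x1]; m=cv2.inRange(cv2.cvtColor(c,cv2.COLOR_BGR2HSV),lo,hi)
    n,_,st,ce=cv2.connectedComponentsWithStats(m)
    return [(st[i,4],*(ce[i]+[x0,y0]).round(1),*(st[i,:4]+[x0,y0,0,0])) for i in range(1,n) if st[i,4]>=amin]
E
python3 - <<'E'
from h import *
d=pickle.load(open('im0.pkl','rb')); t,s=d['top'],d['side']
for n,b in(('top',(220,120,340,225)),('side',(230,160,350,270))):
    print(n,'orange');[print(*x) for x in blobs(d[n],(3,150,80),(22,255,255),b)]
    print(n,'blue');[print(*x) for x in blobs(d[n],(110,120,60),(130,255,255),b,30)]
a=cv2.resize(t['color'][125:225,220:340],None,fx=4,fy=4,interpolation=cv2.INTER_CUBIC)
b=cv2.resize(s['color'][160:275,225:350],None,fx=4,fy=4,interpolation=cv2.INTER_CUBIC)[:400,:320+0]
b=cv2.resize(s['color'][165:265,235:315],None,fx=4,fy=4,interpolation=cv2.INTER_CUBIC)
cv2.imwrite('pics/crop1.png',np.hstack([a,b]))
E
```

```text
top orange
121 241.3 187.3 235 182 13 12
13 272.8 188.1 271 186 5 5
38 254.8 190.7 252 188 7 7
39 293.4 200.9 290 198 8 7
47 256.2 204.4 253 201 7 8
top blue
44 258.4 154.5 256 148 6 14
194 271.1 158.0 263 150 16 18
221 296.2 165.0 288 156 17 19
45 309.7 168.7 307 161 6 16
side orange
388 247.6 172.1 235 160 28 31
20 257.2 177.4 255 176 6 5
39 260.4 187.4 257 185 8 6
17 271.7 192.0 269 191 7 3
420 264.4 219.2 252 196 22 52
side blue
```

View pics/crop1.png

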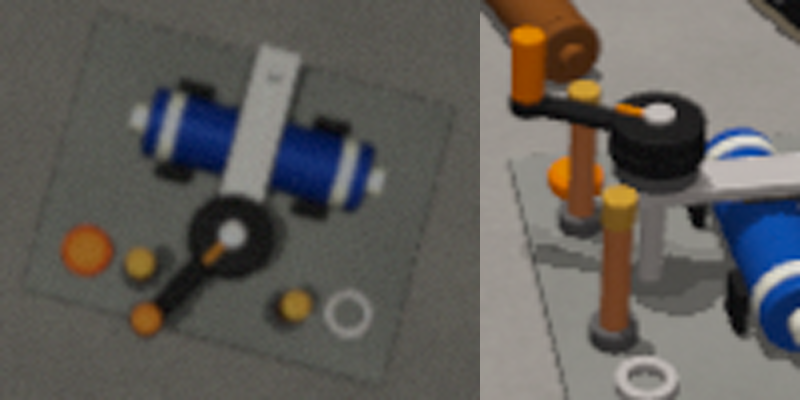

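The crop confirms the large blue cartridge sits under the strap, with the lever's hub at top (278,184), knob at (256.5,204.5) and gold stub tops at (254.8,190.7) and (293.4,200.9). The lever is on the +y side, so it is already swung clockwise. Next I compute the poses.

```bash
python3 - <<'E'
from h import *
d=pickle.load(open('im0.pkl','rb')); t,s=d['top'],d['side']
A=onz(t,254.8,190.7,134);B=onz(t,293.4,200.9,134)
yv=A-B; print('stubs',A,B,np.linalg.norm(yv)); yv/=np.linalg.norm(yv)
xv=np.array([yv[1],-yv[0],0]); O=(A+B)/2+39*xv; O[2]=0
print('origin',O,'yaw',np.arctan2(xv[1],xv[0]))
print('hub',onz(t,278,183.7,138), onz(t,278,183.7,150))
for c in [(100,12),(455,105),(378,382),(25,290)]:
    P=onz(t,220+c[0]/4-.4,125+c[1]/4-.4,12)-O; print('plate corner local',P@xv,P@yv)
for z in (184.5,193):
    K=onz(t,256.3,204.4,z); r=K-O; print('knob',z,K,np.hypot(*r[:2]),'q',np.arctan2(r@yv,-(r@xv)))
# side view knob top ~ crop (528,33)->px
for q in(.5,.6): 
  for z in(162.5+22,162.5+30.5,134.5,143):
    P=O+95*(-np.cos(q)*xv+np.sin(q)*yv); P[2]=z; print(q,z,'side',proj(s,P)-.0,'top',proj(t,P))
# side knob blob
im=s
print(blobs(s,(3,150,80),(22,255,255),(235,165,255,200),4))
for z in(138,146.5): P=O.copy();P[2]=z;print('hub top side',proj(s,P),'top',proj(t,P))
E
```

```text
stubs [562.82418326 -36.0284451  134.        ] [ 527.0615543  -156.86911263  134.        ] 126.02155593964848
origin [ 582.33953476 -107.51627061    0.        ] yaw -0.287735801359897
hub [ 582.56018796 -109.83970354  138.        ] [ 581.55926712 -109.29636259  150.        ]
plate corner local 171.67566417284553 156.6893913601691
plate corner local 171.48055022899283 -160.4445541319233
plate corner local -76.64372687998163 -155.59582092278492
plate corner local -77.90039167251162 156.70170172145524
knob 184.5 [517.44428577 -39.77911067 184.5       ] 93.80680240966728 q 0.5190860559764263
knob 193 [517.11905568 -39.82009814 193.        ] 94.00256729159139 q 0.5162861170300934
0.5 184.5 side [245.76248339 175.92218251] top [256.45300587 205.09344287]
0.5 193.0 side [245.78227371 173.23736973] top [256.43735266 204.99069018]
0.5 134.5 side [245.64938906 191.26489642] top [256.54126195 205.67278394]
0.5 143 side [245.66822459 188.70961183] top [256.52670285 205.57721337]
0.6 184.5 side [247.09107449 174.25896354] top [254.29949945 202.83585803]
0.6 193.0 side [247.11636239 171.58483986] top [254.27030693 202.71894105]
0.6 134.5 side [246.94653627 189.543472  ] top [254.46409529 203.49506967]
0.6 143 side [246.97061191 186.99754121] top [254.43694259 203.38632223]
[(np.int32(266), np.float64(247.3), np.float64(175.7), np.int64(239), np.int64(165), np.int64(16), np.int64(26))]
hub top side [278.54361241 196.84467477] top [277.26584158 183.79093325]
hub top side [278.70294328 194.25321022] top [277.37698868 183.56267014]
```

Call:
carry_out:
  motion:
    - [0,0,0.04,43,41,2,1]
    - [0,0,0.09,86,83,4,1]
    - [0,0,0.14,129,124,6,1]
    - [0,0,0.18,172,166,8,1]
    - [0,0,0.22,216,207,10,1]

```text
clock: 0.72
position: [350.5, 312.1, 235.1]
ee_rot: [0.958, -0.288, -0.0, 0.0]
contact_force: [2.1, 1.0, -0.5]
gripper_width: 85.1
grasp_force: 0.0
```

```bash
cat >> h.py <<'E'
def togo(s,P,head):
    "shift and turn, tool axes, from the state's pose to world P with tool x heading head"
    r=R.from_quat(s['ee_rot']); T=R.from_euler('z',head)*R.from_euler('x',np.pi)
    print('turn',(r.inv()*T).as_rotvec().round(3),'shift',r.inv().apply(np.array(P)-s['position']).round(1))
E
python3 - <<'E'
from bench import *
from h import *
s=read_state();print(s['clock'],s['position'],s['joints'].round(2))
togo(s,(517.4,-39.8,225),-0.808)
E
```

```text
0.725 [350.51383368 312.12615295 235.08526642] [ 1.07  0.13 -0.37 -0.   -1.07 -0.09]
turn [0.    0.    0.224] shift [333.2 201.7  10.1]
```

Call:
carry_out:
  motion:
    - [0,0,0.04,50,30,2,1]
    - [0,0,0.08,100,60,3,1]
    - [0,0,0.12,150,91,5,1]
    - [0,0,0.16,200,121,6,1]
    - [0,0,0.2,250,151,8,1]

```text
clock: 1.35
position: [476.3, 48.6, 227.2]
ee_rot: [0.924, -0.382, 0.0, -0.0]
contact_force: [0.7, 0.6, 0.6]
gripper_width: 85.2
grasp_force: 0.0
```

```bash
python3 - <<'E'
from bench import *
from h import *
s=read_state();print(s['clock'],s['position'],s['joints'].round(2))
togo(s,(517.4,-39.8,225),-0.808)
w=get_image('wrist'); pickle.dump(w,open('w1.pkl','wb')); print(w['position'],w['orientation'])
cv2.imwrite('pics/w1.png',w['color'])
P=np.array([517.4,-39.8,184.5]);print(proj(w,P),proj(w,P+[0,0,8.5]))
E
```

```text
1.35 [476.28083747  48.62293791 227.24600623] [ 0.44  0.15 -0.37 -0.   -1.05  0.34]
turn [-0.     0.     0.024] shift [91.6 33.6  2.2]
[524.43757932   0.90709617 355.91529728] [-0.38004522  0.91502704  0.12497453 -0.05169638]
[315.28079865  65.75336744] [318.57343045  63.35295303]
```

View pics/w1.png

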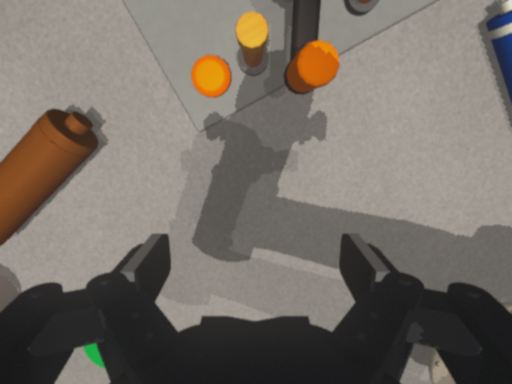

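The knob top is at wrist pixel (319,62). That matches the raised-by-8.5 mm prediction (318.6,63.4), so the lever is riding on the tooth tops. I'll go over it, descend and cage it loosely.

Call:
carry_out:
  motion:
    - [0,0,0.012,46,17,1,1]
    - [0,0,0.024,92,34,2,1]
    - [0,0,0.024,92,34,2,1]
    - [0,0,0.024,92,34,33,1]
    - [0,0,0.024,92,34,64,1]

```text
clock: 2.02
position: [516.8, -38.0, 162.7]
ee_rot: [0.92, -0.392, 0.0, -0.0]
contact_force: [-0.6, -0.8, -0.2]
gripper_width: 85.5
grasp_force: 0.0
```

Call:
carry_out:
  motion:
    - [0,0,0,0,0,0,-0.34]
    - [0,0,0,0,0,0,-0.34]
    - [0,0,0,0,0,0,-0.34]
    - [0,0,0,0,0,0,-0.34]

```text
clock: 2.52
position: [517.6, -38.3, 164.3]
ee_rot: [0.92, -0.392, 0.001, -0.001]
contact_force: [-0.8, -0.5, 0.4]
gripper_width: 28.0
grasp_force: 0.0
```

```bash
python3 - <<'E'
from bench import *
from h import *
s=read_state();print(s['clock'],s['position'],s['contact_force'],s['gripper_width'],s['joints'].round(2))
togo(s,(517.3,-39.8,163),-0.808)
w=get_image('wrist'); t=get_image('side'); pickle.dump((w,t),open('w2.pkl','wb'))
a=w['color']; b=cv2.resize(t['color'][150:246,215:315],(400,384),interpolation=cv2.INTER_CUBIC)
cv2.imwrite('pics/w2.png',cv2.resize(np.hstack([a,b]),(790,333)))
E
```

```text
2.525 [517.58656004 -38.30058528 164.34578671] [-0.82750855 -0.5301906   0.42845708] 27.991456716771594 [ 0.24  0.28 -0.37  0.   -0.92  0.53]
turn [-0.002 -0.001  0.001] shift [0.9 1.2 1.3]
```

View pics/w2.png

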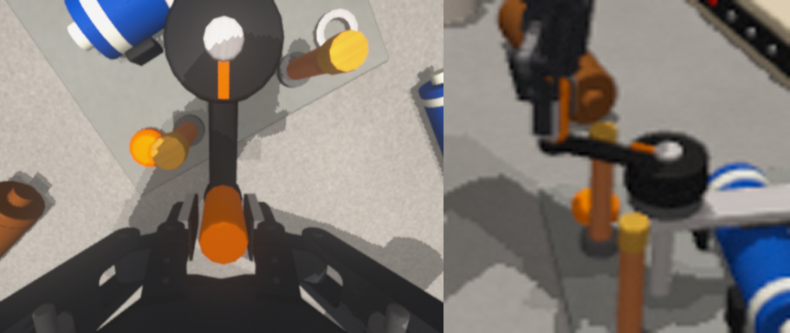

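The lever is caged, with the knob between the pads, and is still riding. I'll swing clockwise to look for a slot.

Call:
carry_out:
  motion:
    - [0,0,0.06,0.2,-5.7,0,-0.34]
    - [0,0,0.12,0.7,-11.4,0,-0.34]
    - [0,0,0.18,1.5,-17.0,0,-0.34]
    - [0,0,0.2,1.9,-18.9,0,-0.34]
    - [0,0,0.2,1.9,-18.9,0,-0.34]

```text
clock: 3.25
position: [532.1, -26.9, 163.4]
ee_rot: [0.876, -0.482, 0.0, -0.0]
contact_force: [0.1, 1.3, -0.1]
gripper_width: 28.2
grasp_force: 0.2
```

```bash
cat >> h.py <<'E'
O=np.array([582.3,-108,0]); YAW=-.288
def q_of(P):
    return (YAW+np.pi-np.arctan2(P[1]-O[1],P[0]-O[0])+np.pi)%(2*np.pi)-np.pi
def look(tag):
    from bench import read_state,get_image
    s=read_state(); w=get_image('wrist'); pickle.dump(w,open(f'{tag}.pkl','wb')); report(w,s); return s,w
def report(w,s=None):
    if s: 
        P=s['position']; h=R.from_quat(s['ee_rot']).apply([1,0,0]); f=R.from_quat(s['ee_rot']).inv().apply(s['contact_force'])
        print('t',s['clock'],'q tcp %.3f q heading %.3f r %.1f z %.1f'%(q_of(P),YAW-np.arctan2(h[1],h[0]),np.hypot(*(P-O)[:2]),P[2]),'F tool',f.round(1),'w %.1f'%s['gripper_width'])
    hsv=cv2.cvtColor(w['color'],cv2.COLOR_BGR2HSV)
    # white stud top in the hub (bright, unsaturated, nearest the predicted spot)
    c=proj(w,[*O[:2],140.]); x0,y0=np.maximum(c.astype(int)-[55,45],0); x1,y1=c.astype(int)+[55,45]
    m=cv2.inRange(hsv[y0:y1,x0:x1],(0,0,150),(180,60,255)); n,_,st,ce=cv2.connectedComponentsWithStats(m)
    print('pred hub',c.round(1),'stud',[(st[i,4],*(ce[i]+[x0,y0]).round(1)) for i in range(1,n) if st[i,4]>100])
    b=blobs(w,(3,150,60),(22,255,255),(180,60,340,330),60); print('orange',[tuple(map(float,x)) for x in b])
    d=cv2.inRange(hsv,(0,0,0),(180,255,60)); r=d[int(c[1])]; u=int(c[0])
    L=[i for i in range(u-130,u) if r[max(i,0)]]; G=[i for i in range(u,min(u+130,511)) if r[i]]
    print('hub dark extent in stud row',min(L),max(G))
E
python3 - <<'E'
from h import *
report(pickle.load(open('w2.pkl','rb'))[0]); look('w3')
E
```

```text
pred hub [258.3  52.5] stud [(np.int32(1842), np.float64(257.8), np.float64(43.5))]
orange [(615.0, 257.5, 92.3, 251.0, 70.0, 14.0, 45.0), (1358.0, 196.6, 172.5, 180.0, 150.0, 38.0, 45.0), (4010.0, 257.6, 260.3, 230.0, 213.0, 58.0, 91.0)]
hub dark extent in stud row 178 325
t 3.25 q tcp 0.728 q heading 0.718 r 95.4 z 163.4 F tool [-1.1 -0.7  0.1] w 28.2
pred hub [257.2  51.2] stud [(np.int32(1847), np.float64(256.1), np.float64(42.1))]
orange [(613.0, 256.5, 91.4, 250.0, 70.0, 14.0, 44.0), (2249.0, 207.2, 183.0, 180.0, 157.0, 57.0, 50.0), (4119.0, 259.6, 260.9, 232.0, 213.0, 58.0, 92.0)]Traceback (most recent call last):
  File "<stdin>", line 2, in <module>
  File "h.py", line 25, in look
    s=read_state(); w=get_image('wrist'); pickle.dump(w,open(f'{tag}.pkl','wb')); report(w,s); return s,w
                                                                                  ~~~~~~^^^^^
  File "h.py", line 38, in report
    print('hub dark extent in stud row',min(L),max(G))
                                        ~~~^^^
ValueError: min() iterable argument is empty
```

Call:
carry_out:
  motion:
    - [0,0,0,0,0,0,-1]
    - [0,0,0,0,0,0,-1]
    - [0,0,0,0,0,-6,-1]
    - [0,0,-0.15,1.1,14.2,-6,-1]
    - [0,0,-0.3,4.2,28.1,-6,-1]

```text
clock: 3.92
position: [510.0, -45.9, 168.3]
ee_rot: [0.939, -0.344, -0.001, 0.0]
contact_force: [4.2, -4.5, -7.9]
gripper_width: 22.5
grasp_force: 59.0
```

```bash
sed -i "s/^    print('hub dark.*//;s/^    L=.*//;s/^    d=cv2.*//" h.py; python3 - <<'E'
from h import *
s,w=look('w4'); print(s['grasp_force'])
E
```

```text
t 3.925 q tcp 0.421 q heading 0.414 r 95.3 z 168.3 F tool [6.1 0.7 7.9] w 22.5
pred hub [256.4  53.4] stud [(np.int32(1872), np.float64(255.9), np.float64(42.7))]
orange [(610.0, 255.5, 91.6, 249.0, 70.0, 14.0, 44.0), (862.0, 191.0, 164.4, 180.0, 145.0, 27.0, 41.0), (4082.0, 254.6, 260.2, 226.0, 213.0, 59.0, 91.0)]
59.04976665973663
```

Call:
carry_out:
  motion:
    - [0,0,-0.18,1.5,17.0,0,-1]
    - [0,0,-0.36,6.1,33.5,0,-1]
    - [0,0,-0.54,13.5,48.8,0,-1]
    - [0,0,-0.72,23.6,62.6,0,-1]
    - [0,0,-0.9,35.9,74.4,0,-1]

```text
clock: 4.6
position: [488.5, -126.2, 168.3]
ee_rot: [0.995, 0.098, -0.001, -0.0]
contact_force: [3.4, -3.0, -6.8]
gripper_width: 22.4
grasp_force: 59.2
```

Call:
carry_out:
  motion:
    - [0,0,-0.14,0.9,13.3,0,-1]
    - [0,0,-0.14,0.9,13.3,0,-0.34]
    - [0,0,-0.14,0.9,13.3,0,-0.34]
    - [0,0,-0.14,0.9,13.3,6,-0.34]
    - [0,0,-0.14,0.9,13.3,6,-0.34]

```text
clock: 5.22
position: [493.0, -137.8, 163.1]
ee_rot: [0.986, 0.166, -0.0, 0.0]
contact_force: [0.5, -0.2, -0.2]
gripper_width: 28.1
grasp_force: 0.1
```

```bash
python3 - <<'E'
from h import *
look('w5')
E
```

```text
t 5.225 q tcp -0.610 q heading -0.622 r 94.2 z 163.1 F tool [0.4 0.3 0.2] w 28.1
pred hub [257.1  54.5] stud [(np.int32(1963), np.float64(259.3), np.float64(47.0))]
orange [(152.0, 258.2, 101.7, 252.0, 73.0, 15.0, 45.0), (1347.0, 305.8, 182.3, 286.0, 161.0, 42.0, 43.0), (4114.0, 259.6, 264.6, 232.0, 217.0, 58.0, 93.0)]
```

Call:
carry_out:
  motion:
    - [0,0,0.07,0.2,-6.6,0,-0.34]
    - [0,0,0.14,0.9,-13.3,0,-0.34]
    - [0,0,0.21,2.1,-19.8,0,-0.34]
    - [0,0,0.28,3.7,-26.2,0,-0.34]
    - [0,0,0.35,5.8,-32.6,0,-0.34]

```text
clock: 5.9
position: [488.0, -105.2, 163.5]
ee_rot: [1.0, -0.009, 0.0, 0.0]
contact_force: [0.7, -1.1, -0.0]
gripper_width: 28.5
grasp_force: 0.5
```

```bash
python3 - <<'E'
from h import *
look('w6')
E
```

```text
t 5.9 q tcp -0.258 q heading -0.269 r 94.3 z 163.5 F tool [0.8 1.1 0. ] w 28.5
pred hub [257.1  54.2] stud [(np.int32(1948), np.float64(258.4), np.float64(46.1))]
orange [(181.0, 257.8, 94.2, 252.0, 73.0, 14.0, 44.0), (352.0, 334.3, 159.9, 327.0, 139.0, 13.0, 40.0), (4101.0, 259.7, 263.5, 232.0, 216.0, 58.0, 92.0)]
```

Still riding (about 1 N of drag). Sweep on.

Call:
carry_out:
  motion:
    - [0,0,0.07,0.2,-6.6,0,-0.34]
    - [0,0,0.14,0.9,-13.3,0,-0.34]
    - [0,0,0.21,2.1,-19.8,0,-0.34]
    - [0,0,0.28,3.7,-26.2,0,-0.34]
    - [0,0,0.35,5.8,-32.6,0,-0.34]

```text
clock: 6.58
position: [494.1, -72.7, 163.3]
ee_rot: [0.983, -0.183, -0.0, 0.0]
contact_force: [0.9, -0.5, 1.0]
gripper_width: 28.3
grasp_force: 0.1
```

```bash
python3 - <<'E'
from h import *
look('w7')
E
```

```text
t 6.575 q tcp 0.092 q heading 0.080 r 95.0 z 163.3 F tool [ 1.   0.1 -1. ] w 28.3
pred hub [257.5  52.4] stud [(np.int32(1724), np.float64(257.9), np.float64(47.7))]
orange [(260.0, 258.2, 97.2, 252.0, 73.0, 13.0, 42.0), (3524.0, 259.3, 252.8, 233.0, 209.0, 55.0, 85.0)]
```

The lever dropped into a slot: the stud and knob now look smaller. I'll drive it clockwise.

Call:
carry_out:
  motion:
    - [0,0,0.16,1.2,-15.1,0,-0.34]
    - [0,0,0.32,4.8,-29.9,0,-0.34]
    - [0,0,0.48,10.7,-43.9,0,-0.34]
    - [0,0,0.64,18.8,-56.7,0,-0.34]
    - [0,0,0.64,18.8,-56.7,0,-0.34]

```text
clock: 7.25
position: [531.5, -26.9, 163.0]
ee_rot: [0.877, -0.481, -0.001, 0.001]
contact_force: [-1.6, -0.7, 1.8]
gripper_width: 28.0
grasp_force: 0.9
```

```bash
python3 - <<'E'
from h import *
look('w8')
E
```

```text
t 7.25 q tcp 0.724 q heading 0.715 r 95.7 z 163.0 F tool [-0.2  1.7 -1.8] w 28.0
pred hub [256.6  50.3] stud [(np.int32(1638), np.float64(255.6), np.float64(45.2))]
orange [(560.0, 256.3, 92.0, 250.0, 71.0, 14.0, 42.0), (2217.0, 206.7, 182.5, 180.0, 156.0, 56.0, 50.0), (3554.0, 259.5, 251.6, 233.0, 208.0, 55.0, 85.0)]
```

Call:
carry_out:
  motion:
    - [0,0,0,0,0,0,-1]
    - [0,0,0,0,0,0,-1]
    - [0,0,0,0,0,-6,-1]
    - [0,0,0,0,0,-12.5,-1]
    - [0,0,-0.16,1.2,15.1,-12.5,-1]

```text
clock: 7.92
position: [519.3, -36.2, 174.3]
ee_rot: [0.912, -0.409, -0.001, 0.001]
contact_force: [0.8, -6.7, -6.0]
gripper_width: 22.5
grasp_force: 59.9
```

```bash
python3 - <<'E'
from h import *
look('w9')
E
```

```text
t 7.925 q tcp 0.562 q heading 0.556 r 95.5 z 174.3 F tool [5.6 3.8 6. ] w 22.5
pred hub [256.2  55.1] stud [(np.int32(1616), np.float64(255.5), np.float64(46.2))]
orange [(575.0, 255.5, 92.3, 249.0, 72.0, 14.0, 42.0), (1443.0, 198.5, 170.7, 180.0, 149.0, 42.0, 43.0), (3501.0, 254.8, 250.7, 228.0, 208.0, 54.0, 83.0)]
```

Lifted about 11 mm, so the dogs are clear. Swing back, release and check.

Call:
carry_out:
  motion:
    - [0,0,-0.18,1.5,17.0,-1,-1]
    - [0,0,-0.36,6.1,33.5,-1,-1]
    - [0,0,-0.54,13.5,48.8,-1,-1]
    - [0,0,-0.72,23.6,62.6,-1,-1]
    - [0,0,-0.9,35.9,74.4,-1,-1]

```text
clock: 8.6
position: [486.9, -113.3, 175.7]
ee_rot: [1.0, 0.028, -0.001, 0.0]
contact_force: [2.0, -4.6, -6.0]
gripper_width: 22.4
grasp_force: 59.9
```

Call:
carry_out:
  motion:
    - [0,0,-0.12,0.7,11.4,0,-1]
    - [0,0,-0.12,0.7,11.4,0,-0.34]
    - [0,0,-0.12,0.7,11.4,0,-0.34]
    - [0,0,-0.12,0.7,11.4,6,-0.34]
    - [0,0,-0.12,0.7,11.4,12,-0.34]

```text
clock: 9.22
position: [489.6, -122.9, 164.7]
ee_rot: [0.996, 0.087, 0.001, -0.0]
contact_force: [-0.4, -0.2, 0.5]
gripper_width: 28.2
grasp_force: 0.1
```

```bash
python3 - <<'E'
from h import *
look('w10')
E
```

```text
t 9.225 q tcp -0.447 q heading -0.462 r 93.9 z 164.7 F tool [-0.4  0.1 -0.5] w 28.2
pred hub [257.6  55.6] stud [(np.int32(1680), np.float64(259.1), np.float64(51.7))]
orange [(168.0, 259.8, 98.9, 253.0, 76.0, 13.0, 42.0), (1212.0, 322.8, 173.2, 303.0, 153.0, 37.0, 42.0), (3409.0, 259.2, 253.8, 234.0, 211.0, 53.0, 83.0)]
```

Seated in the next slot. Tightening stroke 2.

Call:
carry_out:
  motion:
    - [0,0,0.14,0.9,-13.3,0,-0.34]
    - [0,0,0.28,3.7,-26.3,0,-0.34]
    - [0,0,0.42,8.2,-38.7,0,-0.34]
    - [0,0,0.56,14.5,-50.5,0,-0.34]
    - [0,0,0.6,16.6,-53.6,0,-0.34]

```text
clock: 9.9
position: [496.2, -67.8, 164.5]
ee_rot: [0.977, -0.212, -0.0, 0.001]
contact_force: [1.0, -4.1, -0.5]
gripper_width: 28.0
grasp_force: 1.8
```

Call:
carry_out:
  motion:
    - [0,0,0.16,1.2,-15.1,0,-0.34]
    - [0,0,0.32,4.8,-29.9,0,-0.34]
    - [0,0,0.48,10.7,-43.9,0,-0.34]
    - [0,0,0.58,15.5,-52.1,0,-0.34]
    - [0,0,0.58,15.5,-52.1,0,-0.34]

```text
clock: 10.52
position: [531.4, -26.8, 164.3]
ee_rot: [0.876, -0.482, -0.001, 0.001]
contact_force: [-1.1, -1.7, 0.3]
gripper_width: 28.0
grasp_force: 1.1
```

```bash
python3 - <<'E'
from h import *
look('w11')
E
```

```text
t 10.525 q tcp 0.723 q heading 0.717 r 95.8 z 164.3 F tool [ 0.8  1.9 -0.3] w 28.0
pred hub [256.1  50.5] stud [(np.int32(1604), np.float64(255.0), np.float64(45.6))]
orange [(551.0, 255.8, 91.3, 249.0, 71.0, 14.0, 42.0), (2212.0, 206.7, 182.0, 180.0, 154.0, 57.0, 52.0), (3482.0, 259.6, 250.1, 234.0, 207.0, 54.0, 84.0)]
```

Stroke 2 went through at about 4 N with no stop yet. Repeat.

Call:
carry_out:
  motion:
    - [0,0,0,0,0,0,-1]
    - [0,0,0,0,0,0,-1]
    - [0,0,0,0,0,-6,-1]
    - [0,0,0,0,0,-13,-1]
    - [0,0,-0.16,1.2,15.1,-13,-1]

```text
clock: 11.2
position: [519.2, -36.1, 176.4]
ee_rot: [0.912, -0.41, -0.001, 0.001]
contact_force: [0.1, -5.9, -6.5]
gripper_width: 22.2
grasp_force: 59.9
```

Call:
carry_out:
  motion:
    - [0,0,-0.18,1.5,17.0,0,-1]
    - [0,0,-0.36,6.1,33.5,0,-1]
    - [0,0,-0.54,13.5,48.8,0,-1]
    - [0,0,-0.72,23.6,62.6,0,-1]
    - [0,0,-0.9,35.9,74.4,0,-1]

```text
clock: 11.82
position: [486.8, -113.2, 176.7]
ee_rot: [1.0, 0.028, -0.001, 0.0]
contact_force: [0.7, -6.0, -7.1]
gripper_width: 22.5
grasp_force: 59.9
```

Call:
carry_out:
  motion:
    - [0,0,-0.12,0.3,11.4,0,-1]
    - [0,0,-0.12,0.3,11.4,0,-0.34]
    - [0,0,-0.12,0.3,11.4,0,-0.34]
    - [0,0,-0.12,0.3,11.4,6,-0.34]
    - [0,0,-0.12,0.3,11.4,12.5,-0.34]

```text
clock: 12.45
position: [489.2, -122.9, 165.2]
ee_rot: [0.996, 0.087, 0.001, -0.0]
contact_force: [-0.1, 0.5, 0.5]
gripper_width: 28.0
grasp_force: 0.1
```

```bash
python3 - <<'E'
from h import *
look('w12')
E
```

```text
t 12.45 q tcp -0.446 q heading -0.462 r 94.3 z 165.2 F tool [-0.1 -0.5 -0.5] w 28.0
pred hub [257.8  55.2] stud [(np.int32(1671), np.float64(259.4), np.float64(51.3))]
orange [(174.0, 258.4, 97.1, 253.0, 76.0, 13.0, 41.0), (1219.0, 322.7, 172.5, 303.0, 152.0, 37.0, 42.0), (3385.0, 259.2, 252.7, 234.0, 210.0, 53.0, 83.0)]
```

Seated again. Stroke 3.

Call:
carry_out:
  motion:
    - [0,0,0.14,0.9,-13.3,0,-0.34]
    - [0,0,0.28,3.7,-26.3,0,-0.34]
    - [0,0,0.42,8.2,-38.7,0,-0.34]
    - [0,0,0.56,14.5,-50.5,0,-0.34]
    - [0,0,0.6,16.6,-53.6,0,-0.34]

```text
clock: 13.12
position: [495.8, -67.8, 164.9]
ee_rot: [0.977, -0.212, -0.0, 0.001]
contact_force: [1.2, -3.8, -0.3]
gripper_width: 28.0
grasp_force: 1.8
```

```bash
python3 - <<'E'
from h import *
look('w13')
E
```

```text
t 13.125 q tcp 0.147 q heading 0.140 r 95.4 z 164.9 F tool [2.7 3.  0.3] w 28.0
pred hub [256.5  52.1] stud [(np.int32(1684), np.float64(256.8), np.float64(47.6))]
orange [(328.0, 257.3, 97.8, 251.0, 73.0, 14.0, 41.0), (3435.0, 259.9, 250.5, 234.0, 208.0, 54.0, 83.0)]
```

Call:
carry_out:
  motion:
    - [0,0,0.16,1.2,-15.1,0,-0.34]
    - [0,0,0.32,4.8,-29.9,0,-0.34]
    - [0,0,0.48,10.7,-43.9,0,-0.34]
    - [0,0,0.58,15.5,-52.1,0,-0.34]
    - [0,0,0.58,15.5,-52.1,0,-0.34]

```text
clock: 13.8
position: [530.9, -26.8, 164.7]
ee_rot: [0.876, -0.482, -0.001, 0.001]
contact_force: [-2.2, -2.7, 0.8]
gripper_width: 28.6
grasp_force: 1.2
```

```bash
python3 - <<'E'
from h import *
look('w14')
E
```

```text
t 13.8 q tcp 0.719 q heading 0.717 r 96.1 z 164.7 F tool [ 1.1  3.4 -0.8] w 28.6
pred hub [255.4  50.1] stud [(np.int32(1595), np.float64(254.3), np.float64(45.1))]
orange [(554.0, 255.4, 91.4, 249.0, 71.0, 14.0, 42.0), (2194.0, 206.6, 181.4, 180.0, 155.0, 56.0, 50.0), (3439.0, 259.6, 249.0, 234.0, 206.0, 54.0, 83.0)]
```

Call:
carry_out:
  motion:
    - [0,0,0,0.5,0,0,-1]
    - [0,0,0,0.5,0,0,-1]
    - [0,0,0,0.5,0,-6,-1]
    - [0,0,0,0.5,0,-13,-1]
    - [0,0,-0.16,1.7,15.1,-13,-1]

```text
clock: 14.48
position: [518.8, -36.3, 177.2]
ee_rot: [0.912, -0.409, -0.001, 0.001]
contact_force: [0.5, -4.1, -7.4]
gripper_width: 22.6
grasp_force: 59.8
```

Call:
carry_out:
  motion:
    - [0,0,-0.18,1.5,17.0,0,-1]
    - [0,0,-0.36,6.1,33.5,0,-1]
    - [0,0,-0.54,13.5,48.8,0,-1]
    - [0,0,-0.72,23.6,62.6,0,-1]
    - [0,0,-0.9,35.9,74.4,0,-1]

```text
clock: 15.1
position: [486.6, -113.7, 177.6]
ee_rot: [1.0, 0.029, -0.001, 0.0]
contact_force: [1.0, -4.7, -7.5]
gripper_width: 22.8
grasp_force: 59.9
```

Call:
carry_out:
  motion:
    - [0,0,-0.12,0.3,11.4,0,-1]
    - [0,0,-0.12,0.3,11.4,0,-0.34]
    - [0,0,-0.12,0.3,11.4,0,-0.34]
    - [0,0,-0.12,0.3,11.4,6,-0.34]
    - [0,0,-0.12,0.3,11.4,13,-0.34]

```text
clock: 15.72
position: [489.2, -123.3, 165.3]
ee_rot: [0.996, 0.087, 0.001, -0.0]
contact_force: [0.5, -0.8, 0.0]
gripper_width: 28.2
grasp_force: 0.1
```

```bash
python3 - <<'E'
from h import *
look('w15')
E
```

```text
t 15.725 q tcp -0.451 q heading -0.462 r 94.4 z 165.3 F tool [ 0.3  0.9 -0. ] w 28.2
pred hub [257.   54.8] stud [(np.int32(1669), np.float64(258.6), np.float64(50.9))]
orange [(121.0, 258.4, 98.3, 252.0, 75.0, 14.0, 42.0), (1230.0, 322.4, 172.3, 302.0, 152.0, 38.0, 42.0), (3368.0, 259.2, 252.4, 234.0, 210.0, 53.0, 83.0)]
```

Stroke 4, in shorter calls because the hard stop may come.

Call:
carry_out:
  motion:
    - [0,0,0.06,0.2,-5.7,0,-0.34]
    - [0,0,0.12,0.7,-11.4,0,-0.34]
    - [0,0,0.18,1.5,-17.0,0,-0.34]
    - [0,0,0.24,2.7,-22.6,0,-0.34]
    - [0,0,0.3,4.2,-28.1,0,-0.34]

```text
clock: 16.4
position: [488.3, -95.7, 165.0]
ee_rot: [0.998, -0.064, 0.0, 0.001]
contact_force: [0.8, -4.7, -1.2]
gripper_width: 28.5
grasp_force: 1.9
```

Call:
carry_out:
  motion:
    - [0,0,0.06,0.2,-5.7,0,-0.34]
    - [0,0,0.12,0.7,-11.4,0,-0.34]
    - [0,0,0.18,1.5,-17.0,0,-0.34]

```text
clock: 16.77
position: [491.8, -79.2, 165.0]
ee_rot: [0.988, -0.154, -0.0, 0.001]
contact_force: [1.8, -4.9, -2.2]
gripper_width: 28.0
grasp_force: 2.3
```

```bash
python3 - <<'E'
from h import *
look('w16')
E
```

```text
t 16.775 q tcp 0.020 q heading 0.020 r 94.9 z 165.0 F tool [3.2 4.1 2.2] w 28.0
pred hub [254.9  53.3] stud [(np.int32(1683), np.float64(255.4), np.float64(48.8))]
orange [(177.0, 256.5, 93.9, 250.0, 73.0, 14.0, 42.0), (3431.0, 260.1, 251.4, 235.0, 208.0, 53.0, 84.0)]
```

Call:
carry_out:
  motion:
    - [0,0,0.06,0.2,-5.7,0,-0.34]
    - [0,0,0.12,0.7,-11.4,0,-0.34]
    - [0,0,0.18,1.5,-17.0,0,-0.34]

```text
clock: 17.2
position: [497.9, -64.3, 165.0]
ee_rot: [0.97, -0.241, -0.001, 0.002]
contact_force: [1.7, -14.3, -2.7]
gripper_width: 28.3
grasp_force: 5.7
```

Call:
carry_out:
  motion:
    - [0,0,0.06,0.2,-5.7,0,-0.34]
    - [0,0,0.12,0.7,-11.4,0,-0.34]
    - [0,0,0.18,1.5,-17.0,0,-0.34]

```text
clock: 17.58
position: [502.6, -57.8, 164.3]
ee_rot: [0.945, -0.327, -0.005, 0.01]
contact_force: [-2.7, -46.9, -3.3]
gripper_width: 28.0
grasp_force: 19.3
```

```bash
python3 - <<'E'
from h import *
look('w17')
E
```

```text
t 17.575 q tcp 0.274 q heading 0.378 r 94.2 z 164.3 F tool [26.9 38.5  4.2] w 28.0
pred hub [234.2  55.4] stud [(np.int32(1659), np.float64(233.2), np.float64(50.6))]
orange [(539.0, 240.6, 95.8, 232.0, 75.0, 18.0, 42.0), (3331.0, 263.9, 251.8, 241.0, 209.0, 48.0, 83.0)]
```

The hard stop came at q≈0.25, with about 39 N tangential. I'll relax, open, and take a look from above.

Call:
carry_out:
  motion:
    - [0,0,-0.06,0.2,5.7,0,-0.34]
    - [0,0,-0.12,0.7,11.4,0,-0.34]
    - [0,0,-0.12,0.7,11.4,0,1]
    - [0,0,-0.12,0.7,11.4,0,1]
    - [0,0,-0.12,0.7,11.4,0,1]

```text
clock: 18.25
position: [501.3, -57.4, 165.3]
ee_rot: [0.963, -0.27, 0.0, -0.0]
contact_force: [0.0, -0.8, 0.8]
gripper_width: 80.9
grasp_force: 0.0
```

Call:
carry_out:
  motion:
    - [0,0,0,0,0,0,1]
    - [0,0,0,0,0,-30,1]
    - [0,0,0,0,0,-65,1]
    - [0,0,0,-60,0,-65,1]
    - [0,0,0,-60,0,-65,1]

```text
clock: 18.88
position: [446.9, -25.8, 230.5]
ee_rot: [0.963, -0.269, -0.0, -0.0]
contact_force: [0.8, 0.3, 0.1]
gripper_width: 85.3
grasp_force: 0.0
```

```bash
python3 - <<'E'
from h import *
from bench import *
print(read_state()['position'],read_state()['contact_force'])
t=get_image('top');s=get_image('side');w=get_image('wrist');pickle.dump((t,s,w),open('end.pkl','wb'))
d=pickle.load(open('im0.pkl','rb'))
c=lambda i:cv2.resize(i['color'][160:260,230:350],(400,333),interpolation=cv2.INTER_CUBIC)
cv2.imwrite('pics/end.png',cv2.resize(np.hstack([c(d['side']),c(s),cv2.resize(w['color'],(444,333))]),(800,214)))
cv2.imwrite('pics/end2.png',np.vstack([np.hstack([c(d['side']),c(s)]),]))
for q in(.2,.26,.3):
    P=O+95*np.array([np.cos(YAW+np.pi-q),np.sin(YAW+np.pi-q),0])
    for z in(184.5,193): P[2]=z;print(q,z,'wrist',proj(w,P),'side',proj(s,P),'top',proj(t,P))
print(blobs(w,(3,150,60),(22,255,255),(0,0,512,384),60))
print(blobs(s,(3,150,80),(22,255,255),(230,165,256,215),4))
print([b[1:3] for b in blobs(t,(3,150,80),(22,255,255),(220,120,340,225))])
for q,n in((d['top'],'0'),(t,'1')): print(n,'blue',[tuple(map(float,b[1:3])) for b in blobs(q,(110,120,60),(130,255,255),(240,140,330,190),30)])
E
```

```text
[446.87729429 -25.7799612  230.5173659 ] [0.84176422 0.27359407 0.12235517]
0.2 184.5 wrist [266.23739367 122.3019506 ] side [243.78402639 181.45438497] top [264.26645713 210.44101949]
0.2 193 wrist [266.80392445 122.90800906] side [243.79562663 178.73526746] top [264.29999196 210.37185432]
0.26 184.5 wrist [256.74226542 122.56170524] side [243.94787872 180.32250884] top [262.61060721 209.55930561]
0.26 193 wrist [256.82986134 123.18068319] side [243.96013952 177.61026978] top [262.63371189 209.48459894]
0.3 184.5 wrist [250.4128113  122.41006664] side [244.12692063 179.57737061] top [261.53759187 208.91717014]
0.3 193 wrist [250.18123318 123.02146957] side [244.13992072 176.86969989] top [261.55393909 208.83842858]
[(np.int32(224), np.float64(261.6), np.float64(10.2), np.int64(256), np.int64(0), np.int64(12), np.int64(22)), (np.int32(864), np.float64(357.3), np.float64(13.9), np.int64(341), np.int64(0), np.int64(34), np.int64(31)), (np.int32(2086), np.float64(173.8), np.float64(74.6), np.int64(146), np.int64(44), np.int64(57), np.int64(61)), (np.int32(362), np.float64(17.2), np.floa
[... 380 characters left out ...]
t64(17), np.int64(14)), (np.int32(4), np.float64(254.8), np.float64(178.0), np.int64(254), np.int64(177), np.int64(2), np.int64(3)), (np.int32(150), np.float64(244.4), np.float64(191.0), np.int64(240), np.int64(181), np.int64(9), np.int64(21)), (np.int32(31), np.float64(253.9), np.float64(208.9), np.int64(252), np.int64(204), np.int64(4), np.int64(11))]
[(np.float64(241.2), np.float64(187.2)), (np.float64(254.8), np.float64(190.7)), (np.float64(274.9), np.float64(189.9)), (np.float64(293.4), np.float64(201.0)), (np.float64(266.6), np.float64(211.1))]
0 blue [(258.4, 154.5), (271.1, 158.0), (296.2, 165.0), (309.7, 168.7)]
1 blue [(258.4, 154.5), (271.0, 158.0), (296.1, 165.0), (309.7, 168.6)]
```

View pics/end2.png

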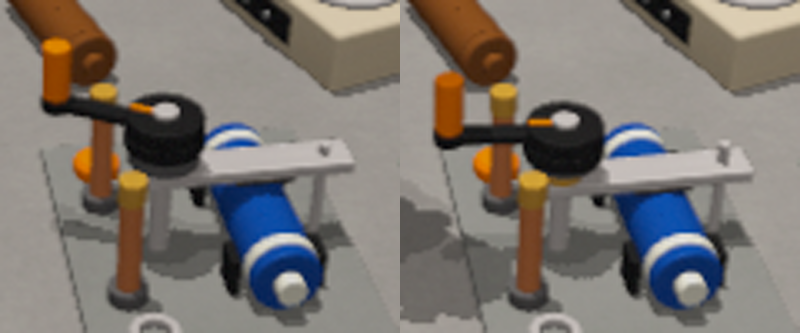

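The strap is clearly down on the cartridge, whose blobs haven't moved, and the bystanders look unchanged. The lever looks seated: its knob top is at side (244.7,183.4). It has eased back to q≈0.12, so I'll check with one gentle re-push.

```bash
python3 - <<'E'
from h import *
from bench import *
for n in('w16','w17'):
    w=pickle.load(open(n+'.pkl','rb'))
    b=max(blobs(w,(3,150,60),(22,255,255),(200,180,330,330),60)); print(n,b)
t,s,w=pickle.load(open('end.pkl','rb'))
for im,u,v in((t,266.6,211.1),(w,278.1,118.2)):
    P=onz(im,u,v,184.5);print('knob',P,q_of(P))
st=read_state(); P[2]=165; togo(st,P,YAW-q_of(P))
E
```

```text
w16 (np.int32(3431), np.float64(260.1), np.float64(251.4), np.int64(235), np.int64(208), np.int64(53), np.int64(84))
w17 (np.int32(3331), np.float64(263.9), np.float64(251.8), np.int64(241), np.int64(209), np.int64(48), np.int64(83))
knob [496.1853054  -70.48683861 184.5       ] 0.12283019604543055
knob [496.77209004 -70.73870352 184.5       ] 0.12286704151310035
turn [-0.001 -0.001 -0.135] shift [62.5 13.8 65.8]
```

Call:
carry_out:
  motion:
    - [0,0,-0.135,45,13.8,0,1]
    - [0,0,-0.135,62.5,13.8,0,1]
    - [0,0,-0.135,62.5,13.8,0,1]
    - [0,0,-0.135,62.5,13.8,33,1]
    - [0,0,-0.135,62.5,13.8,66,1]

```text
clock: 19.65
position: [495.9, -70.7, 163.7]
ee_rot: [0.979, -0.205, 0.0, -0.0]
contact_force: [0.8, 0.3, -0.2]
gripper_width: 85.3
grasp_force: 0.0
```

Call:
carry_out:
  motion:
    - [0,0,0,0,0,0,-0.34]
    - [0,0,0,0,0,0,-0.34]
    - [0,0,0,0,0,0,-0.34]
    - [0,0,0,0,0,0,-0.34]
    - [0,0,0.03,0,-2.9,0,-0.34]

```text
clock: 20.27
position: [497.3, -68.4, 164.9]
ee_rot: [0.975, -0.22, 0.0, -0.0]
contact_force: [-0.6, -2.0, 0.5]
gripper_width: 28.5
grasp_force: 0.7
```

Call:
carry_out:
  motion:
    - [0,0,0.02,0,-1.9,0,-0.34]
    - [0,0,0.04,0.1,-3.8,0,-0.34]
    - [0,0,0.04,0.1,-3.8,0,-0.34]

```text
clock: 20.65
position: [498.4, -66.1, 164.5]
ee_rot: [0.971, -0.239, -0.001, 0.001]
contact_force: [-0.8, -5.9, 2.1]
gripper_width: 28.6
grasp_force: 3.1
```

```bash
python3 - <<'E'
from h import *
look('w18')
E
```

```text
t 20.65 q tcp 0.175 q heading 0.194 r 93.8 z 164.5 F tool [ 2.1  5.6 -2.1] w 28.6
pred hub [251.3  55.5] stud [(np.int32(1678), np.float64(251.4), np.float64(51.0))]
orange [(385.0, 253.6, 100.1, 247.0, 76.0, 14.0, 41.0), (3465.0, 260.1, 253.6, 235.0, 210.0, 53.0, 84.0)]
```

Call:
carry_out:
  motion:
    - [0,0,0.02,0,-1.9,0,-0.34]
    - [0,0,0.04,0.1,-3.8,0,-0.34]
    - [0,0,0.04,0.1,-3.8,0,-0.34]
    - [0,0,0.04,0.1,-3.8,0,-0.34]

```text
clock: 21.2
position: [499.5, -64.4, 164.4]
ee_rot: [0.966, -0.258, -0.001, 0.003]
contact_force: [-2.1, -12.5, 1.1]
gripper_width: 28.2
grasp_force: 5.8
```

```bash
python3 - <<'E'
from h import *
look('w19')
E
```

```text
t 21.2 q tcp 0.197 q heading 0.234 r 93.6 z 164.4 F tool [ 4.4 11.9 -1.1] w 28.2
pred hub [247.8  56. ] stud [(np.int32(1692), np.float64(247.6), np.float64(51.5))]
orange [(451.0, 251.2, 99.3, 244.0, 76.0, 15.0, 42.0), (3463.0, 260.9, 253.9, 236.0, 210.0, 52.0, 85.0)]
```

Force climbs to 12 N at the same angle where it first stopped (q≈0.18), so the screw is hard home. I'll ease off and leave.

Call:
carry_out:
  motion:
    - [0,0,-0.03,0,2.9,0,-0.34]
    - [0,0,-0.06,0.2,5.2,0,-0.34]
    - [0,0,-0.06,0.2,5.2,0,1]
    - [0,0,-0.06,0.2,5.2,0,1]
    - [0,0,-0.06,0.2,5.2,0,1]

```text
clock: 21.88
position: [498.6, -65.9, 164.3]
ee_rot: [0.973, -0.229, 0.0, -0.0]
contact_force: [0.2, -0.3, -0.5]
gripper_width: 80.8
grasp_force: 0.0
```

Call:
carry_out:
  motion:
    - [0,0,0,0,0,0,1]
    - [0,0,0,0,0,-30,1]
    - [0,0,0,0,0,-65,1]
    - [0,0,0,-60,0,-65,1]
    - [0,0,0,-60,0,-65,1]

```text
clock: 22.5
position: [441.2, -39.0, 229.3]
ee_rot: [0.974, -0.228, -0.001, -0.0]
contact_force: [0.7, -0.1, -0.1]
gripper_width: 85.1
grasp_force: 0.0
```

```bash
python3 - <<'E'
from h import *
from bench import *
s=get_image('side');t=get_image('top');w=get_image('wrist')
b=[x for x in blobs(w,(3,150,60),(22,255,255),(200,90,340,160),300)];print(b)
P=onz(w,b[0][1],b[0][2],184.5);q=q_of(P);print('q',q)
P=O+95*np.array([np.cos(YAW+np.pi-q),np.sin(YAW+np.pi-q),0])
for z in(184.5,193): P[2]=z;print(z,'side top',proj(s,P))
P[2]=134.5;print('foot',proj(s,P))
k=[x for x in blobs(s,(3,150,80),(22,255,255),(236,172,252,215),40)];print('side knob',k)
print('blue',[tuple(map(float,x[1:3])) for x in blobs(t,(110,120,60),(130,255,255),(240,140,330,190),30)])
E
```

```text
[(np.int32(1181), np.float64(264.0), np.float64(122.5), np.int64(245), np.int64(103), np.int64(39), np.int64(40))]
q 0.11911750073011129
184.5 side top [243.76543505 183.00096612]
193 side top [243.77702232 180.27256729]
foot [243.69927052 198.58041333]
side knob [(np.int32(150), np.float64(244.4), np.float64(191.0), np.int64(240), np.int64(181), np.int64(9), np.int64(21))]
blue [(258.4, 154.4), (271.0, 158.0), (296.2, 165.0), (309.8, 168.3)]
```

```bash
python3 -c "
from bench import *
print(job_done())"
```

```text
the job is handed in; nothing more can be done
None
```

The strap is tightened to the screw's hard stop, confirmed by a second push that stopped at the same angle. The lever is seated in its teeth, the cartridge is unmoved in its cradle, and the job was handed in at about 22.5 s on the robot's clock; no verdict was returned.

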